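# Put the clean stainless pots' lids back on

### The job

Put the lids back on the four clean stainless pots: every lid goes on the one pot it fits, sitting flat and fully home with its skirt inside the mouth. Leave the pots standing where they are, and leave the side dish and the squeeze bottle alone.

Things in the scene. Friction and masses are not known exactly. Their poses are not given: they have to be found in the camera images.
- small_lid_center (a point): Small round steel lid, black knob up, about 55 g. Flange 86 mm across, 3 mm thick; skirt below it 8 mm deep, 60 mm across (foot 54), 5 mm play all round in its pot's mouth. 43 mm tall; point on its axis half-way up, 21.5 mm above the skirt's foot. Knob: cylinder 24 mm in diameter, from 1.5 to 21.5 mm above the point; the lid's domed top lies 4.5 mm below the point. z up.
- medium_lid_center (a point): Medium round steel lid, black knob up, about 85 g. Flange 110 mm across, 3 mm thick; skirt below it 8 mm deep, 84 mm across (foot 78), 5 mm play all round in its pot's mouth. 43 mm tall; point on its axis half-way up, 21.5 mm above the skirt's foot. Knob: cylinder 24 mm in diameter, from 1.5 to 21.5 mm above the point; the lid's domed top lies 4.5 mm below the point. z up.
- large_lid_center (a point): Large round steel lid, black knob up, about 125 g. Flange 134 mm across, 3 mm thick; skirt below it 8 mm deep, 108 mm across (foot 102), 5 mm play all round in its pot's mouth. 43 mm tall; point on its axis half-way up, 21.5 mm above the skirt's foot. Knob: cylinder 24 mm in diameter, from 1.5 to 21.5 mm above the point; the lid's domed top lies 4.5 mm below the point. z up.
- oblong_lid_center (a point): Oblong steel lid 126 x 86 mm, black bar handle up, about 115 g. Flange 3 mm thick; skirt below it 8 mm deep, 100 x 60 mm, 5 mm play on each side in its pot's mouth. 43 mm tall; point at its centre half-way up. Bar 64 mm long, 12 mm thick, from 7.5 to 21.5 mm above the point; flat top 6.5 mm below it. x along the bar and the long side, y across the bar, z up.
- small_pot_mouth (a point): Smallest of the three round stainless pots, straight-sided, open at the top: inside diameter 70 mm, flat rim 86 mm across, 75 mm high. Loose and empty. This point is the centre of the mouth, level with the top of the rim; z is up. With its lid home the lid's point is 13.5 mm above this one.
- medium_pot_mouth (a point): Middle one of the three round stainless pots: inside diameter 94 mm, flat rim 110 mm across, 80 mm high. Loose and empty. This point is the centre of the mouth, level with the top of the rim; z is up. With its lid home the lid's point is 13.5 mm above this one.
- large_pot_mouth (a point): Largest of the three round stainless pots: inside diameter 118 mm, flat rim 134 mm across, 85 mm high. Loose and empty. This point is the centre of the mouth, level with the top of the rim; z is up. With its lid home the lid's point is 13.5 mm above this one.
- oblong_pot_mouth (a point): Oblong stainless pot with rounded corners: mouth 110 x 70 mm, flat rim 126 x 86 mm, 65 mm high. Loose and empty. This point is the centre of the mouth, level with the top of the rim; x runs along the long side, z is up. With its lid home the lid's point is 13.5 mm above this one and the long sides run the same way (either way round).
- dish: Bystander: shallow white side dish with no knob, 90 mm across and 18 mm high, beyond the middle of the group. Origin at the centre of its underside.
- bottle: Bystander: squeeze bottle with a yellow nozzle, 58 mm in diameter and 176 mm high, beyond the pots. Origin at the centre of its underside.
There are look-alikes about, which are no part of the job. What is shaped like the part that bears medium_lid_center but blue is not meant.

How it is judged:
At the end, for the whole second after the job is handed in: Each of the four lids is released and at rest on its own pot: within 9 mm of the mouth's centre, flange down on the rim (height within 3 mm), level within 0.06 rad, the oblong one's long side within 0.2 rad of the pot's; every pot stands upright on the table within 40 mm of where it began (horizontal distance between small_lid_center and small_pot_mouth below 0.009 m and z of small_lid_center in the frame of small_pot_mouth between 0.0105 and 0.0165 m and angle between each of small_lid_center, small_pot_mouth, medium_lid_center, medium_pot_mouth, large_lid_center, large_pot_mouth, oblong_lid_center, oblong_pot_mouth's own z axis and vertical below 0.06 rad and height (world z) of small_pot_mouth below 0.08 m and distance of each of small_pot_mouth, medium_pot_mouth, large_pot_mouth, oblong_pot_mouth from where it was at the start of the episode below 0.04 m and linear speed of each of small_lid, medium_lid, large_lid, oblong_lid below 0.02 m/s and horizontal distance between medium_lid_center and medium_pot_mouth below 0.009 m and z of medium_lid_center in the frame of medium_pot_mouth between 0.0105 and 0.0165 m and height (world z) of medium_pot_mouth below 0.085 m and horizontal distance between large_lid_center and large_pot_mouth below 0.009 m and z of large_lid_center in the frame of large_pot_mouth between 0.0105 and 0.0165 m and height (world z) of large_pot_mouth below 0.09 m and horizontal distance between oblong_lid_center and oblong_pot_mouth below 0.009 m and z of oblong_lid_center in the frame of oblong_pot_mouth between 0.0105 and 0.0165 m and height (world z) of oblong_pot_mouth below 0.07 m and angle between the x axis of oblong_lid_center and the x axis of oblong_pot_mouth, either way round below 0.2 rad); the robot touches nothing.
It fails at once if the dish is pushed more than 30 mm or knocked over (distance of dish from where it was at the start of the episode above 0.03 m or angle between dish's own z axis and vertical above 0.5 rad).
It fails at once if the bottle is pushed more than 30 mm or knocked over (distance of bottle from where it was at the start of the episode above 0.03 m or angle between bottle's own z axis and vertical above 0.5 rad).
It fails at once if a pot is knocked over (angle between any of small_pot_mouth, medium_pot_mouth, large_pot_mouth, oblong_pot_mouth's own z axis and vertical above 0.5 rad).
It also fails if it takes over 102 s, if anything falls off the work surface, if the arm or the gripper's body presses on something with over 40 N, if the wrist force passes 120 N, or if a joint passes its speed limit or range.

### The arm

A 6-joint arm with a two-finger parallel gripper is mounted at the origin on the work surface. World frame = base frame: x ahead of the robot, y to its left, z up, the work surface at z = 0. Lengths are in m, angles in rad, forces in N, time in s.
With the tool pointing down it reaches from about 0.3 to 0.775 m from the base axis. Payload 14.6 kg.
Tool frame: the origin (TCP) lies on the front face of the gripper's body, between the roots of the fingers; the fingertips stand 97 mm ahead of it and the grasp point (between the pads) lies 78 mm ahead of it; z points along the fingers, y is the direction in which the jaws open and shut (so a half turn about z gives the same grasp; the last joint's range is limited). The gripper opens to 94 mm and grips with 3 to 60 N. Pads are 16 mm wide; open, the fingers measure 119 mm over their backs; the gripper's body (75 mm by 177 mm) begins 78 mm behind the grasp point.
Start: joints at [1.041, 0.3, 1.521, -0, 1.321, -0.067], TCP at [0.246, 0.492, 0.303] pointing down, gripper open.
Joint ranges: [-3.03, 3.03], [-0.79, 2.21], [0.23, 2.52], [-1.04, 4.18], [0, 3.07], [-2.55, 2.55]. Speed limits (rad/s): [2.22, 2.22, 2.57, 3.14, 3.14, 3.14].

### API

Orientations are given as [roll, pitch, yaw] about the fixed x, y, z axes, in that order (R = Rz(yaw) Ry(pitch) Rx(roll)).
In Python, from station import ctrl gives the robot as it stands. The module is installed in compiled form; this text tells all that it offers.
- The arm moves only by the shell command python3 -m pendant 'ROWS' [FORCE]. ROWS is JSON, a list of rows, each an object of numbers: "rx", "ry", "rz": the turn, a rotation vector about the tool's x, y, z each as a share of 4 degrees, from -1 to 1; "tx", "ty", "tz": the shift along the tool's x, y, z each as a share of 0.04 m, from -1 to 1; "grip": the gripper command: -1 is fully open, 1 is shut, values between are in proportion. A call has 1 to 8 rows; each row shifts and turns the pose as measured when the row begins, along the tool's axes as they then stand; what a row does not reach is not made up. A row lasts 1/12 s, in which the tool goes at most 41.7 mm and 7.16 degrees, less where a joint would pass 70% of its speed; a pose out of reach is approached as far as the arm can. A call with a number of a shift or a turn outside -1 to 1 is refused whole. A call with a gripper value outside its range is refused whole. The fingers move at their own pace and stop on an object; FORCE is the grip in N (left out, the last holds). Time passes only in rows, so rows that do not move let the fingers close. It gives the time, the measured TCP pose, the force and the opening at its end, in the units of the state.
- ctrl.get_obs(): the state, without advancing time (a new reading comes with each control period).
- ctrl.camera(name): name is "scene" or "top"; returns a dict with "pixels" (400x640x3 uint8, blue, green, red), "fx", "fy", "cx", "cy" (pixels), "k1" (the pictures are not rectified: a ray, as slopes to the right and down, at radius r is drawn at 1 + k1 r^2 times it, then the intrinsics apply), "world_from_camera" (4x4, takes a point from camera to world coordinates). Camera axes: x right, y up, looking along -z (the intrinsics and any distortion apply to the point x, -y, -z); pixel columns grow to the right and rows downward; lengths in m; the calibration is good to about 2 mm. A picture is of the moment at which its call begins. There is no depth.
- ctrl.hand_in(): hands the job in, once; it reports no verdict.
The state is a dict: "time_s": time; "qpos": joint angles; "joint_vel": joint speeds; "tau": joint torques, N m; "ee_pos": TCP position; "eef_rot": TCP orientation; "force": force on the tool from outside, world axes, zero at the start; "moment": the same for the moment, N m; "grip_width": finger opening in m.
Only numpy, scipy, OpenCV 4.12 (cv2) and the standard library are available. Lean on these libraries where they do the work, as an engineer would, in place of code of your own. Each camera call takes 0.05 s, during which the arm holds its last target.

## Working session

There is one attempt and no reset: what is moved stays moved. The work goes in short steps, Python scripts to look and compute and a shell command to move; the robot and the scene stay as the last step left them, time stands still between calls to the robot, and variables do not carry over. Pictures are saved under pics/ and viewed, and the job is handed in when it is done.

```bash
ls; mkdir -p pics; cat > h.py <<'E'
import numpy as np, cv2
from station import ctrl
def shot(n,f):
    c=ctrl.camera(n); cv2.imwrite(f,c["pixels"]); 
    import pickle; pickle.dump(c,open(f"{f}.pkl","wb")); return c
def ray(c,u,v):
    xd,yd=(u-c["cx"])/c["fx"],(v-c["cy"])/c["fy"]
    x,y=xd,yd
    for _ in range(30):
        s=1+c["k1"]*(x*x+y*y); x,y=xd/s,yd/s
    T=np.array(c["world_from_camera"]); d=T[:3,:3]@np.array([x,-y,-1]); return T[:3,3],d
def onz(c,u,v,z):
    o,d=ray(c,u,v); return o+d*(z-o[2])/d[2]
E
python3 - <<'E'
from h import *
for n in("top","scene"):
    c=shot(n,f"pics/{n}0.png"); print({k:c[k] for k in c if k!="pixels"})
print(ctrl.get_obs())
E
```

```text
pics
{'fx': 470.42725033026863, 'fy': 470.42725033026863, 'cx': 322.45175491960646, 'cy': 195.06165042289553, 'k1': -0.13534729571865992, 'world_from_camera': array([[ 0.01034857,  0.99346188, -0.11369435,  0.35453424],
       [-0.99967784,  0.01291393,  0.02185041,  0.07836064],
       [ 0.02317579,  0.11343161,  0.99327547,  1.30156599],
       [ 0.        ,  0.        ,  0.        ,  1.        ]])}
{'fx': 512.0400999361216, 'fy': 512.0400999361216, 'cx': 324.5924791700181, 'cy': 212.85928860823938, 'k1': -0.020580492364136362, 'world_from_camera': array([[ 0.82557038, -0.48298803,  0.2918152 ,  0.87709221],
       [ 0.56426907,  0.71191515, -0.41806366, -0.48242998],
       [-0.00582792,  0.50980327,  0.86027127,  1.19722753],
       [ 0.        ,  0.        ,  0.        ,  1.        ]])}
{'time_s': 0.1, 'qpos': array([ 1.04140436e+00,  3.00401162e-01,  1.52153281e+00,  4.95005320e-06,
        1.32067373e+00, -6.65812065e-02]), 'joint_vel': array([-0.00035727,  0.00026718, -0.00041037,  0.00018717, -0.00088275,
       -0.00109972]), 'tau': array([-4.42760011e-04, -5.32645154e+01, -3.53282368e+01,  7.08920765e-02,
        2.35435978e-02, -9.91185357e-05]), 'ee_pos': array([0.24547944, 0.49202653, 0.30214505]), 'eef_rot': array([-3.14058017e+00, -7.23174562e-05,  2.67878062e+00]), 'force': array([-0.25528052,  0.05189928, -0.14234337]), 'moment': array([-0.02739358, -0.02145253, -0.0127682 ]), 'grip_width': 0.09401349642513203}
```

View pics/top0.png

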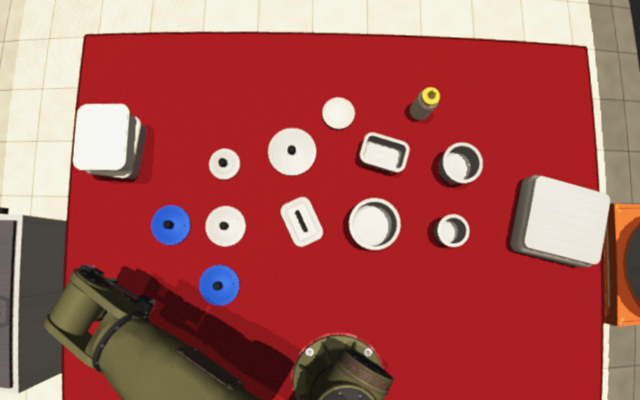

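View pics/scene0.png

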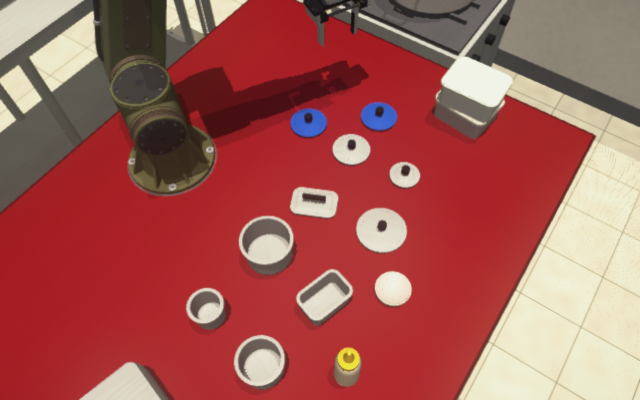

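```bash
python3 - <<'E'
import cv2,pickle
for n,x0,y0,x1,y1 in(("top",140,90,500,320),("scene",170,90,450,400)):
    im=cv2.imread(f"pics/{n}0.png")[y0:y1,x0:x1]
    s=2.2 if n=="top" else 1.9
    cv2.imwrite(f"pics/{n}0z.png",cv2.resize(im,None,fx=s,fy=s,interpolation=cv2.INTER_CUBIC))
E
```

```text
(no output)
```

View pics/top0z.png

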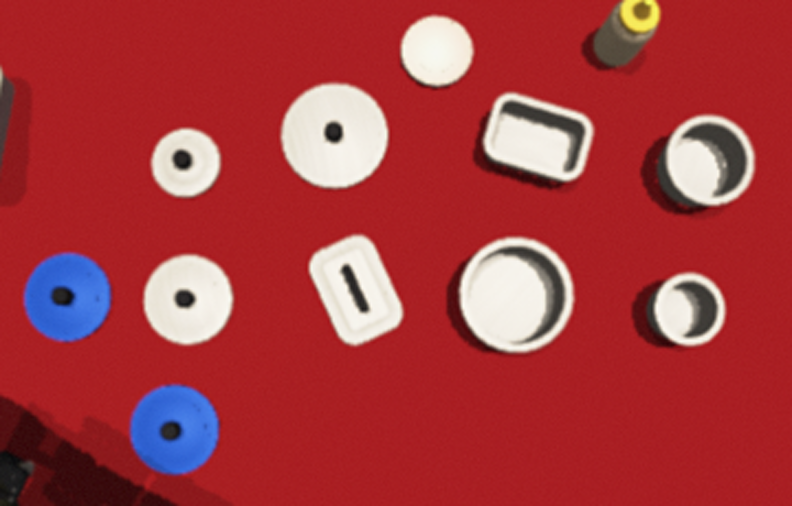

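View pics/scene0z.png

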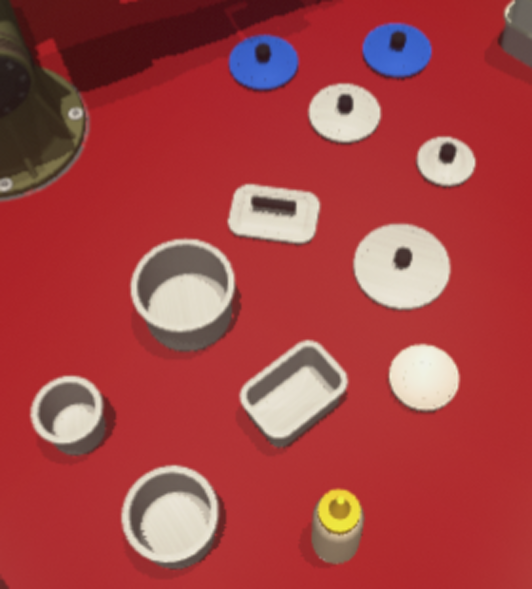

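```bash
cat > m.py <<'E'
from h import *
import pickle
def meas(c,specs):
    S=4
    big=cv2.resize(c["pixels"],None,fx=S,fy=S,interpolation=cv2.INTER_LINEAR).astype(int)
    b,g,r=big[...,0],big[...,1],big[...,2]
    m=((np.minimum(g,b)>THR)).astype(np.uint8)
    cs,_=cv2.findContours(m,cv2.RETR_EXTERNAL,cv2.CHAIN_APPROX_NONE)
    out={}
    for n,(u,v,z) in specs.items():
        best=None
        for k in cs:
            if cv2.pointPolygonTest(cv2.convexHull(k),((u+.5)*S,(v+.5)*S),False)>=0 and cv2.contourArea(k)>100*S:
                if best is None or cv2.contourArea(k)>cv2.contourArea(best): best=k
        if best is None: print(n,"none");continue
        P=np.array([onz(c,(p[0]+.5)/S-.5,(p[1]+.5)/S-.5,z)[:2] for p in best[:,0]])
        hu=cv2.convexHull((P*1000).astype(np.float32))
        e=cv2.minAreaRect(hu); A=cv2.contourArea(hu)
        M=cv2.moments(hu); ctr=(M["m10"]/M["m00"],M["m01"]/M["m00"])
        print(n,"centroid",np.round(ctr,1),"minrect",np.round(e[0],1),np.round(e[1],1),round(e[2],1),"eqdia",round(2*(A/np.pi)**.5,1))
E
python3 - <<'E'
from m import *
import m
ct=pickle.load(open("pics/top0.png.pkl","rb")); cs=pickle.load(open("pics/scene0.png.pkl","rb"))
f=.0095
for T in(100,):
  m.THR=T
  print("TOP");meas(ct,dict(sl=(230,167,f),ml=(220,230,f),ll=(285,158,f),ol=(301,230,f),dish=(338,113,.015),sp=(452,231,.075),mp=(460,163,.08),lp=(374,224,.085),op=(384,153,.065)))
  print("SCENE");meas(cs,dict(sl=(408,178,f),ml=(352,155,f),ll=(386,240,f),ol=(313,208,f),sp=(206,308,.075),mp=(260,362,.08),lp=(266,245,.085),op=(324,296,.065)))
def knob(c,u,v,R=12):
    g=c["pixels"].max(2).astype(float)[v-R:v+R+1,u-R:u+R+1]
    w=np.clip(90-g,0,60); yy,xx=np.mgrid[v-R:v+R+1,u-R:u+R+1]
    return (w*xx).sum()/w.sum(),(w*yy).sum()/w.sum()
for n,u,v in(("s",223,162),("m",225,226),("l",291,150),("o",302,221)):
    p=knob(ct,u,v); print(n,np.round(p,1),np.round(onz(ct,*p,.036)*1000,1))
E
```

```text
TOP
sl centroid [624.6 130.4] minrect [602.5  22.7] [1234.8 2041.3] 5.3 eqdia 1610.6
ml centroid [624.6 130.4] minrect [602.5  22.7] [1234.8 2041.3] 5.3 eqdia 1610.6
ll centroid [624.6 130.4] minrect [602.5  22.7] [1234.8 2041.3] 5.3 eqdia 1610.6
ol centroid [624.6 130.4] minrect [602.5  22.7] [1234.8 2041.3] 5.3 eqdia 1610.6
dish centroid [623.4 130.1] minrect [601.4  23. ] [1229.5 2032.6] 5.3 eqdia 1603.8
sp centroid [610.9 127.7] minrect [589.9  25.6] [1172.2 1937.8] 5.3 eqdia 1529.0
mp centroid [609.8 127.5] minrect [589.   25.8] [1167.4 1929.9] 5.3 eqdia 1522.8
lp centroid [608.8 127.3] minrect [588.  26.] [1162.6 1922. ] 5.3 eqdia 1516.5
op centroid [613.  128.1] minrect [591.8  25.1] [1181.7 1953.6] 5.3 eqdia 1541.4
SCENE
sl centroid [773.3 569.1] minrect [846.4 580.7] [ 755.4 1374.3] 42.3 eqdia 1027.4
ml centroid [414.7 317.6] minrect [414.8 317.6] [111.  113.5] 33.9 eqdia 112.6
ll centroid [625.9 137.3] minrect [626.2 136.8] [135.6 135.7] 34.2 eqdia 136.2
ol centroid [429.8 107.5] minrect [429.8 107.5] [128.4  90. ] 25.2 eqdia 118.0
sp centroid [ 406.8 -296.7] minrect [ 406.5 -297. ] [88.  87.4] 34.4 eqdia 88.0
mp centroid [ 589.3 -325.4] minrect [ 588.9 -325.6] [110.9 111.8] 36.6 eqdia 111.6
lp centroid [422.5 -84.8] minrect [422.5 -85.1] [135.1 136.9] 34.2 eqdia 136.4
op centroid [ 617.3 -115.4] minrect [ 617.4 -115.3] [128.6  89.1] 73.8 eqdia 117.6
s [222.5 162.3] [586.  324.8  36. ]
m [223.7 225.5] [413.5 315.8  36. ]
l [291.3 149.8] [622.9 137.3  36. ]
o [300.8 220.6] [429.5 108.   36. ]
```

```bash
sed -i 's/cv2.contourArea(k)>100\*S:/8000*S*S>cv2.contourArea(k)>100*S:/' m.py
python3 - <<'E'
from m import *
import m
ct=pickle.load(open("pics/top0.png.pkl","rb")); cs=pickle.load(open("pics/scene0.png.pkl","rb"))
f=.0095
for T in(110,):
  m.THR=T
  print("TOP");meas(ct,dict(sl=(230,167,f),ml=(220,230,f),ll=(285,158,f),ol=(301,230,f),dish=(338,113,.015),bluelow=(219,292,f),bluelt=(165,230,f),sp=(452,231,.075),mp=(460,163,.08),lp=(374,224,.085),op=(384,153,.065)))
  print("SCENE");meas(cs,dict(sl=(408,178,f)))
print(onz(ct,431,96,.17))
E
```

```text
TOP
sl centroid [587.8 325.8] minrect [588.1 325.8] [87.9 88.1] 0.7 eqdia 88.2
ml centroid [414.2 317. ] minrect [414.3 316.8] [112.1 112.2] 1.0 eqdia 112.5
ll centroid [625.3 137.4] minrect [625.5 137.4] [135.5 135.7] 0.8 eqdia 136.2
ol centroid [429.5 107.3] minrect [429.4 107.3] [129.5  88.9] 25.2 eqdia 117.7
dish centroid [737.2   8.2] minrect [737.2   8.4] [92.6 92.2] 63.7 eqdia 92.8
bluelow none
bluelt none
sp centroid [ 405.9 -295.9] minrect [ 406.1 -295.8] [87.5 88.1] 0.1 eqdia 88.2
mp centroid [ 588.3 -324.3] minrect [ 588.3 -324.3] [111.2 112. ] 87.9 eqdia 112.2
lp centroid [421.5 -84.2] minrect [421.5 -84.3] [135.9 135.9] 0.7 eqdia 136.2
op centroid [ 616.  -114.4] minrect [ 616.  -114.5] [128.6  89.1] 73.9 eqdia 117.7
SCENE
sl centroid [588.4 325.9] minrect [589.  325.9] [86.6 87.5] 34.2 eqdia 87.3
[ 0.73992162 -0.21865441  0.17      ]
```

Top view: lids small (224,164), medium (225,226), large (292,151) and oblong (302,221); pots oblong (384,153), medium (460,163), large (374,224) and small (452,231); two blue decoys at left. The two views agree to about 1 mm. First I turn the tool to yaw 90°.

```bash
cat > go.py <<'E'
import sys
from h import *
from scipy.spatial.transform import Rotation as R
P=dict(sl=(588,325.8,90),ml=(414.5,317.2,90),ll=(625.6,137.4,90),ol=(429.7,107.4,25.2),sp=(406.4,-296.3,90),mp=(588.7,-324.8,90),lp=(422,-84.5,90),op=(616.6,-115,73.9))
n,z=sys.argv[1],float(sys.argv[2])
o=ctrl.get_obs(); x,y,yw=P[n]
if len(sys.argv)>3: yw=float(sys.argv[3])
Rc=R.from_euler('xyz',o["eef_rot"]); Rt=R.from_euler('xyz',[np.pi,0,np.radians(yw)])
d=Rc.inv().apply(np.array([x/1e3,y/1e3,z])-o["ee_pos"])/.04
w=np.degrees((Rc.inv()*Rt).as_rotvec())/4
print("t",round(o["time_s"],2),"pos",np.round(o["ee_pos"]*1e3,1),"yaw",round(np.degrees(o["eef_rot"][2]),2),"grip",round(o["grip_width"]*1e3,1),"F",np.round(o["force"],1))
print("shift units tx,ty,tz",np.round(d,2),"turn units",np.round(w,2))
E
python3 -m pendant '[{"rz":1,"grip":-1},{"rz":1},{"rz":1},{"rz":1},{"rz":1},{"rz":1},{"rz":1},{"rz":1}]' 20; python3 go.py ml 0.2
```

```text
t 0.1 pos [245.5 492.  302.1] yaw 153.48 grip 94.0 F [-0.3  0.1 -0.1]
shift units tx,ty,tz [-5.73 -2.02  2.56] turn units [-1.000e-02  1.000e-02  1.587e+01]$[0]: bad value
```

```bash
python3 -m pendant '[{"rx":0,"ry":0,"rz":1,"tx":0,"ty":0,"tz":0,"grip":-1}]' 20; python3 go.py ml 0.2
```

```text
time_s: 0.18
ee_pos: [0.2455, 0.4919, 0.3018]
eef_rot: [-3.14, 0.0, 2.61]
force: [0.1, -0.4, 0.1]
grip_width: 0.0939
t 0.18 pos [245.5 491.9 301.8] yaw 149.55 grip 93.9 F [ 0.1 -0.4  0.1]
shift units tx,ty,tz [-5.86 -1.62  2.55] turn units [-2.000e-02  1.000e-02  1.489e+01]
```

```bash
python3 -m pendant '[{"rx":0,"ry":0,"rz":1,"tx":0,"ty":0,"tz":0,"grip":-1},{"rx":0,"ry":0,"rz":1,"tx":0,"ty":0,"tz":0,"grip":-1},{"rx":0,"ry":0,"rz":1,"tx":0,"ty":0,"tz":0,"grip":-1},{"rx":0,"ry":0,"rz":1,"tx":0,"ty":0,"tz":0,"grip":-1},{"rx":0,"ry":0,"rz":1,"tx":0,"ty":0,"tz":0,"grip":-1},{"rx":0,"ry":0,"rz":1,"tx":0,"ty":0,"tz":0,"grip":-1},{"rx":0,"ry":0,"rz":1,"tx":0,"ty":0,"tz":0,"grip":-1},{"rx":0,"ry":0,"rz":1,"tx":0,"ty":0,"tz":0,"grip":-1}]' >/dev/null;  python3 -m pendant '[{"rx":0,"ry":0,"rz":1,"tx":0,"ty":0,"tz":0,"grip":-1},{"rx":0,"ry":0,"rz":1,"tx":0,"ty":0,"tz":0,"grip":-1},{"rx":0,"ry":0,"rz":1,"tx":0,"ty":0,"tz":0,"grip":-1},{"rx":0,"ry":0,"rz":1,"tx":0,"ty":0,"tz":0,"grip":-1},{"rx":0,"ry":0,"rz":1,"tx":0,"ty":0,"tz":0,"grip":-1},{"rx":0,"ry":0,"rz":1,"tx":0,"ty":0,"tz":0,"grip":-1},{"rx":0,"ry":0,"rz":0.9,"tx":0,"ty":0,"tz":0,"grip":-1}]' >/dev/null; python3 go.py ml 0.2
```

```text
t 1.43 pos [244.7 490.7 296.4] yaw 86.89 grip 93.9 F [ 0.7  0.3 -0.4]
shift units tx,ty,tz [-4.07  4.49  2.43] turn units [-0.09  0.16 -0.78]
```

```bash
python3 -m pendant '[{"rx":0,"ry":0,"rz":-0.4,"tx":-0.8,"ty":0.9,"tz":0.4,"grip":-1},{"rx":0,"ry":0,"rz":-0.4,"tx":-0.8,"ty":0.9,"tz":0.4,"grip":-1},{"rx":0,"ry":0,"rz":0,"tx":-0.8,"ty":0.9,"tz":0.4,"grip":-1},{"rx":0,"ry":0,"rz":0,"tx":-0.8,"ty":0.9,"tz":0.4,"grip":-1},{"rx":0,"ry":0,"rz":0,"tx":-0.8,"ty":0.9,"tz":0.4,"grip":-1},{"rx":0,"ry":0,"rz":0,"tx":0,"ty":0,"tz":0,"grip":-1}]' 20;  python3 go.py ml 0.2
```

```text
time_s: 1.93
ee_pos: [0.3935, 0.3508, 0.2274]
eef_rot: [-3.134, 0.011, 1.574]
force: [-0.2, 0.4, 0.2]
grip_width: 0.0942
t 1.93 pos [393.5 350.8 227.4] yaw 90.19 grip 94.2 F [-0.2  0.4  0.2]
shift units tx,ty,tz [-0.84  0.53  0.69] turn units [-0.11  0.15  0.05]
```

```bash
python3 -m pendant '[{"rx":-0.1,"ry":0.15,"rz":0,"tx":-0.5,"ty":0.3,"tz":0.3,"grip":-1},{"rx":0,"ry":0,"rz":0,"tx":-0.35,"ty":0.25,"tz":0.3,"grip":-1},{"rx":0,"ry":0,"rz":0,"tx":0,"ty":0,"tz":0,"grip":-1}]' 20;  python3 go.py ml 0.118
```

```text
time_s: 2.18
ee_pos: [0.4173, 0.3139, 0.2015]
eef_rot: [-3.139, 0.001, 1.571]
force: [-0.4, -1.0, -0.1]
grip_width: 0.0941
t 2.18 pos [417.3 313.9 201.5] yaw 90.0 grip 94.1 F [-0.4 -1.  -0.1]
shift units tx,ty,tz [ 0.08 -0.06  2.09] turn units [-0.03  0.01  0.  ]
```

```bash
python3 -m pendant '[{"rx":0,"ry":0,"rz":0,"tx":0.08,"ty":-0.06,"tz":0.6,"grip":-1},{"rx":0,"ry":0,"rz":0,"tx":0,"ty":0,"tz":0.6,"grip":-1},{"rx":0,"ry":0,"rz":0,"tx":0,"ty":0,"tz":0.4,"grip":-1},{"rx":0,"ry":0,"rz":0,"tx":0,"ty":0,"tz":0.2,"grip":-1},{"rx":0,"ry":0,"rz":0,"tx":0,"ty":0,"tz":0,"grip":-1}]' 20;  python3 go.py ml 0.118
```

```text
time_s: 2.6
ee_pos: [0.4141, 0.3191, 0.1286]
eef_rot: [-3.14, -0.0, 1.569]
force: [-0.4, 0.1, -0.1]
grip_width: 0.0937
t 2.6 pos [414.1 319.1 128.6] yaw 89.91 grip 93.7 F [-0.4  0.1 -0.1]
shift units tx,ty,tz [-0.05  0.01  0.26] turn units [-0.02 -0.01 -0.02]
```

```bash
python3 -m pendant '[{"rx":0,"ry":0,"rz":0,"tx":-0.05,"ty":0,"tz":0.26,"grip":-1},{"rx":0,"ry":0,"rz":0,"tx":0,"ty":0,"tz":0,"grip":-1}]' 20;  python3 go.py ml 0.118
python3 -m pendant '[{"rx":0,"ry":0,"rz":0,"tx":0,"ty":0,"tz":0,"grip":1},{"rx":0,"ry":0,"rz":0,"tx":0,"ty":0,"tz":0,"grip":1},{"rx":0,"ry":0,"rz":0,"tx":0,"ty":0,"tz":0,"grip":1},{"rx":0,"ry":0,"rz":0,"tx":0,"ty":0,"tz":0,"grip":1},{"rx":0,"ry":0,"rz":0,"tx":0,"ty":0,"tz":0,"grip":1},{"rx":0,"ry":0,"rz":0,"tx":0,"ty":0,"tz":0,"grip":1}]' 20;  python3 go.py ml 0.118
```

```text
time_s: 2.77
ee_pos: [0.4139, 0.318, 0.1186]
eef_rot: [-3.141, -0.001, 1.57]
force: [-1.2, -0.0, -0.6]
grip_width: 0.0943
t 2.77 pos [413.9 318.  118.6] yaw 89.97 grip 94.3 F [-1.2 -0.  -0.6]
shift units tx,ty,tz [-0.02  0.02  0.02] turn units [-0.   -0.02 -0.01]
time_s: 3.27
ee_pos: [0.4147, 0.319, 0.1217]
eef_rot: [3.138, -0.004, 1.57]
force: [-0.4, -0.4, -0.1]
grip_width: 0.0579
t 3.27 pos [414.7 319.  121.7] yaw 89.97 grip 57.9 F [-0.4 -0.4 -0.1]
shift units tx,ty,tz [-0.04 -0.01  0.09] turn units [ 0.05 -0.05 -0.01]
```

```bash

python3 -m pendant '[{"rx":0.05,"ry":-0.05,"rz":0,"tx":-0.04,"ty":0,"tz":0.09,"grip":1},{"rx":0,"ry":0,"rz":0,"tx":0,"ty":0,"tz":0,"grip":1},{"rx":0,"ry":0,"rz":0,"tx":0,"ty":0,"tz":0,"grip":1},{"rx":0,"ry":0,"rz":0,"tx":0,"ty":0,"tz":0,"grip":1},{"rx":0,"ry":0,"rz":0,"tx":0,"ty":0,"tz":0,"grip":1},{"rx":0,"ry":0,"rz":0,"tx":0,"ty":0,"tz":0,"grip":1}]' 20;  python3 go.py ml 0.118
```

```text
time_s: 3.77
ee_pos: [0.4149, 0.3171, 0.1178]
eef_rot: [-3.141, 0.0, 1.57]
force: [-0.5, 0.5, 0.7]
grip_width: 0.0233
t 3.77 pos [414.9 317.1 117.8] yaw 89.96 grip 23.3 F [-0.5  0.5  0.7]
shift units tx,ty,tz [ 0.   -0.01 -0.  ] turn units [-0.    0.   -0.01]
```

```bash

python3 -m pendant '[{"rx":0,"ry":0,"rz":0,"tx":0,"ty":0,"tz":-0.3,"grip":1},{"rx":0,"ry":0,"rz":0,"tx":0,"ty":0,"tz":-0.6,"grip":1},{"rx":0,"ry":0,"rz":0,"tx":0,"ty":0,"tz":-0.8,"grip":1},{"rx":0,"ry":0,"rz":0,"tx":0,"ty":0,"tz":-0.8,"grip":1},{"rx":0,"ry":0,"rz":0,"tx":0,"ty":0,"tz":-0.8,"grip":1},{"rx":0,"ry":0,"rz":0,"tx":0,"ty":0,"tz":-0.4,"grip":1},{"rx":0,"ry":0,"rz":0,"tx":0,"ty":0,"tz":-0.1,"grip":1},{"rx":0,"ry":0,"rz":0,"tx":0,"ty":0,"tz":0,"grip":1}]' 30;  python3 go.py mp 0.26
```

```text
time_s: 4.43
ee_pos: [0.4135, 0.3164, 0.2809]
eef_rot: [-3.14, 0.001, 1.57]
force: [-0.8, -1.1, -1.6]
grip_width: 0.0231
t 4.43 pos [413.5 316.4 280.9] yaw 89.97 grip 23.1 F [-0.8 -1.1 -1.6]
shift units tx,ty,tz [-16.03   4.39   0.53] turn units [-0.03  0.01 -0.01]
```

```bash

python3 -m pendant '[{"rx":0,"ry":0,"rz":0,"tx":-0.4,"ty":0.1,"tz":0,"grip":1},{"rx":0,"ry":0,"rz":0,"tx":-0.8,"ty":0.2,"tz":0,"grip":1},{"rx":0,"ry":0,"rz":0,"tx":-0.9,"ty":0.25,"tz":0,"grip":1},{"rx":0,"ry":0,"rz":0,"tx":-0.9,"ty":0.25,"tz":0,"grip":1},{"rx":0,"ry":0,"rz":0,"tx":-0.9,"ty":0.25,"tz":0,"grip":1},{"rx":0,"ry":0,"rz":0,"tx":-0.9,"ty":0.25,"tz":0,"grip":1},{"rx":0,"ry":0,"rz":0,"tx":-0.9,"ty":0.25,"tz":0,"grip":1},{"rx":0,"ry":0,"rz":0,"tx":-0.9,"ty":0.25,"tz":0,"grip":1}]' >/dev/null;  python3 go.py mp 0.26
```

```text
t 5.1 pos [483.7  46.5 272.5] yaw 90.57 grip 23.3 F [ 1.   1.2 -0.3]
shift units tx,ty,tz [-9.31  2.54  0.3 ] turn units [-0.19  0.04  0.14]
```

```bash

python3 -m pendant '[{"rx":-0.1,"ry":0,"rz":0.1,"tx":-0.9,"ty":0.25,"tz":0,"grip":1},{"rx":-0.1,"ry":0,"rz":0,"tx":-0.9,"ty":0.25,"tz":0,"grip":1},{"rx":0,"ry":0,"rz":0,"tx":-0.9,"ty":0.25,"tz":-0.04,"grip":1},{"rx":0,"ry":0,"rz":0,"tx":-0.9,"ty":0.25,"tz":-0.04,"grip":1},{"rx":0,"ry":0,"rz":0,"tx":-0.9,"ty":0.25,"tz":-0.04,"grip":1},{"rx":0,"ry":0,"rz":0,"tx":-0.9,"ty":0.25,"tz":-0.04,"grip":1},{"rx":0,"ry":0,"rz":0,"tx":-0.9,"ty":0.25,"tz":-0.04,"grip":1},{"rx":0,"ry":0,"rz":0,"tx":-0.9,"ty":0.25,"tz":-0.04,"grip":1}]' >/dev/null;  python3 go.py mp 0.26
```

```text
t 5.77 pos [ 562.6 -256.6  270.1] yaw 90.1 grip 23.2 F [-1.  -0.1 -0.4]
shift units tx,ty,tz [-1.71  0.65  0.24] turn units [-0.22 -0.04  0.03]
```

```bash

python3 -m pendant '[{"rx":-0.2,"ry":0,"rz":0,"tx":-0.8,"ty":0.3,"tz":0,"grip":1},{"rx":0,"ry":0,"rz":0,"tx":-0.6,"ty":0.2,"tz":0,"grip":1},{"rx":0,"ry":0,"rz":0,"tx":-0.2,"ty":0.1,"tz":0,"grip":1},{"rx":0,"ry":0,"rz":0,"tx":0,"ty":0,"tz":0,"grip":1}]' >/dev/null;  python3 go.py mp 0.205
```

```text
t 6.1 pos [ 585.7 -330.7  261.1] yaw 89.73 grip 23.0 F [-1.   0.8 -0.4]
shift units tx,ty,tz [0.14 0.09 1.4 ] turn units [-0.13 -0.1  -0.07]
```

```bash

python3 -m pendant '[{"rx":-0.1,"ry":-0.1,"rz":-0.05,"tx":0.14,"ty":0.09,"tz":0.5,"grip":1},{"rx":0,"ry":0,"rz":0,"tx":0,"ty":0,"tz":0.5,"grip":1},{"rx":0,"ry":0,"rz":0,"tx":0,"ty":0,"tz":0.3,"grip":1},{"rx":0,"ry":0,"rz":0,"tx":0,"ty":0,"tz":0,"grip":1}]' >/dev/null;  python3 go.py mp 0.19;sleep 0; python3 go.py mp 0.19|tail -1; python3 - <<'E'
from h import *
a=shot("top","pics/t1.png")["pixels"][80:300,340:520]; b=shot("scene","pics/s1.png")["pixels"][260:400,160:340]
f=lambda i:cv2.resize(i,(390,480 if i is a else 300),interpolation=cv2.INTER_CUBIC)
A=f(a);B=np.zeros((480,390,3),np.uint8);B[:300]=cv2.resize(b,(390,300));cv2.imwrite("pics/v1.png",np.hstack([A,B]))
E
```

```text
t 6.43 pos [ 587.6 -322.9  202.2] yaw 89.91 grip 23.5 F [-0.1  1.2 -1. ]
shift units tx,ty,tz [-0.05  0.03  0.31] turn units [-0.1  -0.05 -0.02]
shift units tx,ty,tz [-0.05  0.03  0.31] turn units [-0.1  -0.05 -0.02]
```

View pics/v1.png

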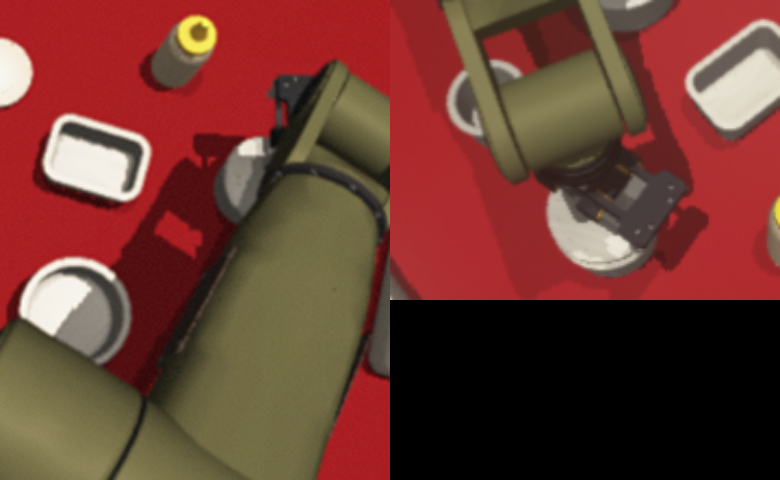

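The lid is over the medium pot, mostly hidden by the arm. I'll lower it.

```bash

python3 -m pendant '[{"rx":-0.1,"ry":-0.05,"rz":0,"tx":-0.04,"ty":0.03,"tz":0.15,"grip":1},{"rx":0,"ry":0,"rz":0,"tx":0,"ty":0,"tz":0.1,"grip":1},{"rx":0,"ry":0,"rz":0,"tx":0,"ty":0,"tz":0,"grip":1}]';  python3 go.py mp 0.19
```

```text
time_s: 6.78
ee_pos: [0.5901, -0.3247, 0.197]
eef_rot: [3.135, 0.004, 1.57]
force: [0.4, -0.8, -0.4]
grip_width: 0.0233
t 6.78 pos [ 590.1 -324.7  197. ] yaw 89.95 grip 23.3 F [ 0.4 -0.8 -0.4]
shift units tx,ty,tz [-0.   -0.04  0.17] turn units [ 0.09  0.06 -0.01]
```

```bash

python3 -m pendant '[{"rx":0.09,"ry":0.06,"rz":0,"tx":0,"ty":-0.04,"tz":0.12,"grip":1},{"rx":0,"ry":0,"rz":0,"tx":0,"ty":0,"tz":0.05,"grip":1},{"rx":0,"ry":0,"rz":0,"tx":0,"ty":0,"tz":0,"grip":1}]';  python3 go.py mp 0.19
```

```text
time_s: 7.03
ee_pos: [0.5885, -0.3247, 0.1906]
eef_rot: [3.141, 0.0, 1.57]
force: [-0.4, -0.7, -0.9]
grip_width: 0.0231
t 7.03 pos [ 588.5 -324.7  190.6] yaw 89.96 grip 23.1 F [-0.4 -0.7 -0.9]
shift units tx,ty,tz [-0.    0.    0.01] turn units [ 0.01  0.01 -0.01]
```

```bash

python3 -m pendant '[{"rx":0,"ry":0,"rz":0,"tx":0,"ty":0,"tz":0.04,"grip":1},{"rx":0,"ry":0,"rz":0,"tx":0,"ty":0,"tz":0.02,"grip":1}]';  python3 go.py mp 0.19
```

```text
time_s: 7.2
ee_pos: [0.5887, -0.325, 0.1898]
eef_rot: [3.139, 0.001, 1.57]
force: [-4.2, 2.3, 6.2]
grip_width: 0.023
t 7.2 pos [ 588.7 -325.   189.8] yaw 89.95 grip 23.0 F [-4.2  2.3  6.2]
shift units tx,ty,tz [ 0.  0. -0.] turn units [ 0.03  0.02 -0.01]
```

```bash

python3 -m pendant '[{"rx":0,"ry":0,"rz":0,"tx":0,"ty":0,"tz":-0.01,"grip":-1},{"rx":0,"ry":0,"rz":0,"tx":0,"ty":0,"tz":-0.01,"grip":-1},{"rx":0,"ry":0,"rz":0,"tx":0,"ty":0,"tz":-0.01,"grip":-1},{"rx":0,"ry":0,"rz":0,"tx":0,"ty":0,"tz":-0.02,"grip":-1},{"rx":0,"ry":0,"rz":0,"tx":0,"ty":0,"tz":-0.3,"grip":-1},{"rx":0,"ry":0,"rz":0,"tx":0,"ty":0,"tz":-0.6,"grip":-1},{"rx":0,"ry":0,"rz":0,"tx":0,"ty":0,"tz":-0.8,"grip":-1},{"rx":0,"ry":0,"rz":0,"tx":0,"ty":0,"tz":-0.8,"grip":-1}]' 20;  python3 go.py sl 0.26
```

```text
time_s: 7.87
ee_pos: [0.5873, -0.3242, 0.2906]
eef_rot: [-3.135, -0.004, 1.57]
force: [-0.4, -0.8, 0.9]
grip_width: 0.0729
t 7.87 pos [ 587.3 -324.2  290.6] yaw 89.93 grip 72.9 F [-0.4 -0.8  0.9]
shift units tx,ty,tz [16.25  0.    0.84] turn units [-0.1  -0.06 -0.02]
```

```bash

python3 -m pendant '[{"rx":0,"ry":0,"rz":0,"tx":0.5,"ty":0,"tz":0,"grip":-1},{"rx":0,"ry":0,"rz":0,"tx":0.9,"ty":0,"tz":0,"grip":-1},{"rx":0,"ry":0,"rz":0,"tx":0.95,"ty":0,"tz":0,"grip":-1},{"rx":0,"ry":0,"rz":0,"tx":0.95,"ty":0,"tz":0,"grip":-1},{"rx":0,"ry":0,"rz":0,"tx":0.95,"ty":0,"tz":0,"grip":-1},{"rx":0,"ry":0,"rz":0,"tx":0.95,"ty":0,"tz":0,"grip":-1},{"rx":0,"ry":0,"rz":0,"tx":0.95,"ty":0,"tz":0,"grip":-1},{"rx":0,"ry":0,"rz":0,"tx":0.95,"ty":0,"tz":0,"grip":-1}]' >/dev/null;  python3 go.py sl 0.26
python3 -m pendant '[{"rx":0,"ry":0,"rz":0,"tx":0.95,"ty":0,"tz":0,"grip":-1},{"rx":0,"ry":0,"rz":0,"tx":0.95,"ty":0,"tz":0,"grip":-1},{"rx":0,"ry":0,"rz":0,"tx":0.95,"ty":0,"tz":0,"grip":-1},{"rx":0,"ry":0,"rz":0,"tx":0.95,"ty":0,"tz":0,"grip":-1},{"rx":0,"ry":0,"rz":0,"tx":0.95,"ty":0,"tz":0,"grip":-1},{"rx":0,"ry":0,"rz":0,"tx":0.95,"ty":0,"tz":0,"grip":-1},{"rx":0,"ry":0,"rz":0,"tx":0.95,"ty":0,"tz":0,"grip":-1}]' >/dev/null;  python3 go.py sl 0.26
```

```text
t 8.53 pos [587.4 -36.6 307.5] yaw 89.32 grip 93.7 F [0.8 0.9 0.9]
shift units tx,ty,tz [ 9.07 -0.11  1.14] turn units [ 0.16  0.07 -0.17]
t 9.12 pos [587.8 243.  315.3] yaw 89.3 grip 94.2 F [1.2 0.3 0.4]
shift units tx,ty,tz [ 2.08 -0.05  1.37] turn units [ 0.28  0.05 -0.18]
```

```bash
python3 - <<'E'
from m import *
import m
m.THR=110
a=shot("top","pics/t2.png"); meas(a,dict(mp=(460,163,.0865),sp=(452,231,.075),lp=(374,224,.085),op=(384,153,.065),sl=(230,167,.0095),ll=(285,158,.0095)))
b=shot("scene","pics/s2.png"); meas(b,dict(mp=(260,362,.08)))
A=cv2.resize(a["pixels"][80:300,340:520],(390,480),interpolation=cv2.INTER_CUBIC);B=np.zeros((480,390,3),np.uint8);B[:300]=cv2.resize(b["pixels"][260:400,160:340],(390,300));cv2.imwrite("pics/v2.png",np.hstack([A,B]))
E
```

```text
mp centroid [ 586.5 -323.3] minrect [ 586.6 -323.5] [110.8 112.4] 0.9 eqdia 112.3
sp centroid [ 406.  -295.9] minrect [ 406.1 -295.8] [87.5 88.1] 0.1 eqdia 88.2
lp centroid [421.5 -84.2] minrect [421.5 -84.3] [135.9 135.9] 0.7 eqdia 136.2
op centroid [ 616.  -114.4] minrect [ 615.9 -114.5] [128.5  89.1] 73.8 eqdia 117.7
sl none
ll centroid [625.6 137.1] minrect [625.8 137.1] [134.8 135. ] 0.8 eqdia 135.8
mp centroid [ 588.  -325.4] minrect [ 587.9 -325.7] [112.1 111.6] 34.3 eqdia 112.2
```

View pics/v2.png

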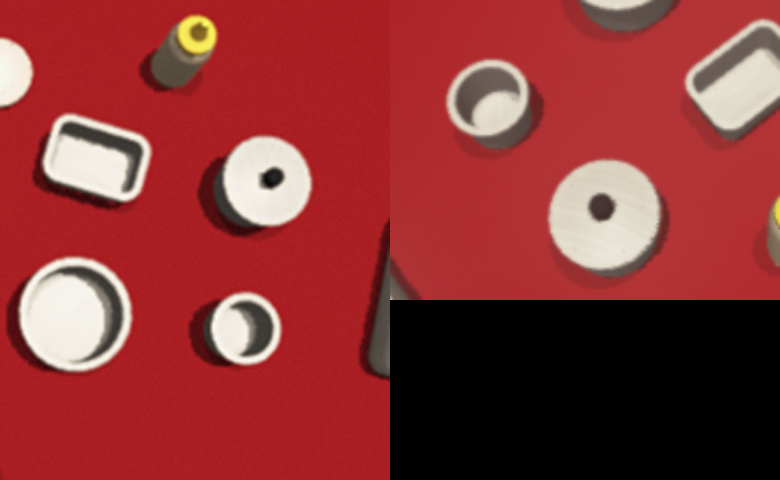

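The medium lid sits flush on the medium pot at top-view (460,163), centred to within 2 mm. Next is the small lid.

```bash

python3 -m pendant '[{"rx":0.28,"ry":0,"rz":-0.18,"tx":0.9,"ty":0,"tz":0.5,"grip":-1},{"rx":0,"ry":0,"rz":0,"tx":0.7,"ty":0,"tz":0.5,"grip":-1},{"rx":0,"ry":0,"rz":0,"tx":0.3,"ty":0,"tz":0.4,"grip":-1},{"rx":0,"ry":0,"rz":0,"tx":0,"ty":0,"tz":0,"grip":-1}]' >/dev/null;  python3 go.py sl 0.14
```

```text
t 9.55 pos [588.  320.8 262.3] yaw 90.37 grip 94.0 F [ 0.1 -0.1 -0.6]
shift units tx,ty,tz [ 0.13 -0.01  3.06] turn units [0.05 0.03 0.09]
```

```bash

python3 -m pendant '[{"rx":0.05,"ry":0.03,"rz":0.09,"tx":0.13,"ty":0,"tz":0.6,"grip":-1},{"rx":0,"ry":0,"rz":0,"tx":0,"ty":0,"tz":0.8,"grip":-1},{"rx":0,"ry":0,"rz":0,"tx":0,"ty":0,"tz":0.8,"grip":-1},{"rx":0,"ry":0,"rz":0,"tx":0,"ty":0,"tz":0.6,"grip":-1},{"rx":0,"ry":0,"rz":0,"tx":0,"ty":0,"tz":0.1,"grip":-1},{"rx":0,"ry":0,"rz":0,"tx":0,"ty":0,"tz":0,"grip":-1}]' >/dev/null;  python3 go.py sl 0.118
```

```text
t 10.05 pos [591.5 319.1 149.4] yaw 89.79 grip 93.9 F [-0.9 -0.2  0.9]
shift units tx,ty,tz [ 0.17 -0.09  0.78] turn units [ 0.09 -0.02 -0.05]
```

```bash

python3 -m pendant '[{"rx":0.09,"ry":0,"rz":-0.05,"tx":0.17,"ty":-0.09,"tz":0.4,"grip":-1},{"rx":0,"ry":0,"rz":0,"tx":0,"ty":0,"tz":0.25,"grip":-1},{"rx":0,"ry":0,"rz":0,"tx":0,"ty":0,"tz":0.05,"grip":-0.6}]' >/dev/null;  python3 go.py sl 0.118
```

```text
t 10.3 pos [589.9 325.3 124.7] yaw 89.9 grip 90.0 F [ 0.  -1.1  0.1]
shift units tx,ty,tz [ 0.01 -0.05  0.17] turn units [ 0.08 -0.06 -0.02]
```

```bash

python3 -m pendant '[{"rx":0.08,"ry":-0.06,"rz":0,"tx":0,"ty":-0.05,"tz":0.16,"grip":0},{"rx":0,"ry":0,"rz":0,"tx":0,"ty":0,"tz":0,"grip":0},{"rx":0,"ry":0,"rz":0,"tx":0,"ty":0,"tz":0,"grip":0},{"rx":0,"ry":0,"rz":0,"tx":0,"ty":0,"tz":0,"grip":0}]' >/dev/null;  python3 go.py sl 0.118
```

```text
t 10.63 pos [588.1 325.7 119.2] yaw 89.93 grip 64.2 F [ 0.7 -0.5 -0.4]
shift units tx,ty,tz [ 0.   -0.    0.03] turn units [ 0.02 -0.01 -0.02]
```

```bash

python3 -m pendant '[{"rx":0,"ry":0,"rz":0,"tx":0,"ty":0,"tz":0.03,"grip":1},{"rx":0,"ry":0,"rz":0,"tx":0,"ty":0,"tz":0,"grip":1},{"rx":0,"ry":0,"rz":0,"tx":0,"ty":0,"tz":0,"grip":1},{"rx":0,"ry":0,"rz":0,"tx":0,"ty":0,"tz":0,"grip":1},{"rx":0,"ry":0,"rz":0,"tx":0,"ty":0,"tz":0,"grip":1},{"rx":0,"ry":0,"rz":0,"tx":0,"ty":0,"tz":0,"grip":1},{"rx":0,"ry":0,"rz":0,"tx":0,"ty":0,"tz":0,"grip":1},{"rx":0,"ry":0,"rz":0,"tx":0,"ty":0,"tz":0,"grip":1}]' 30 >/dev/null;  python3 go.py sl 0.118
```

```text
t 11.3 pos [588.6 325.9 119.5] yaw 89.94 grip 23.4 F [ 0.3 -1.1  0.3]
shift units tx,ty,tz [-0.   -0.02  0.04] turn units [ 0.05 -0.02 -0.02]
```

```bash

python3 -m pendant '[{"rx":0,"ry":0,"rz":0,"tx":0,"ty":0,"tz":-0.3,"grip":1},{"rx":0,"ry":0,"rz":0,"tx":0,"ty":0,"tz":-0.7,"grip":1},{"rx":0,"ry":0,"rz":0,"tx":0,"ty":0,"tz":-0.9,"grip":1},{"rx":0,"ry":0,"rz":0,"tx":0,"ty":0,"tz":-0.9,"grip":1},{"rx":0,"ry":0,"rz":0,"tx":-0.3,"ty":-0.1,"tz":-0.8,"grip":1},{"rx":0,"ry":0,"rz":0,"tx":-0.6,"ty":-0.15,"tz":-0.4,"grip":1},{"rx":0,"ry":0,"rz":0,"tx":-0.8,"ty":-0.25,"tz":-0.1,"grip":1},{"rx":0,"ry":0,"rz":0,"tx":-0.9,"ty":-0.25,"tz":0,"grip":1}]' >/dev/null;  python3 go.py sp 0.27
```

```text
t 11.97 pos [556.1 223.2 294.9] yaw 90.3 grip 23.2 F [ 1.7 -0.5 -0.7]
shift units tx,ty,tz [-12.97  -3.81   0.6 ] turn units [ 0.04 -0.01  0.07]
```

```bash

python3 -m pendant '[{"rx":0,"ry":0,"rz":0,"tx":-0.9,"ty":-0.27,"tz":0.05,"grip":1},{"rx":0,"ry":0,"rz":0,"tx":-0.9,"ty":-0.27,"tz":0.05,"grip":1},{"rx":0,"ry":0,"rz":0,"tx":-0.9,"ty":-0.27,"tz":0.05,"grip":1},{"rx":0,"ry":0,"rz":0,"tx":-0.9,"ty":-0.27,"tz":0,"grip":1},{"rx":0,"ry":0,"rz":0,"tx":-0.9,"ty":-0.27,"tz":0,"grip":1},{"rx":0,"ry":0,"rz":0,"tx":-0.9,"ty":-0.27,"tz":0,"grip":1},{"rx":0,"ry":0,"rz":0,"tx":-0.9,"ty":-0.27,"tz":0,"grip":1},{"rx":0,"ry":0,"rz":0,"tx":-0.9,"ty":-0.27,"tz":0,"grip":1}]' >/dev/null;  python3 go.py sp 0.27
```

```text
t 12.63 pos [463.8 -76.8 297. ] yaw 90.49 grip 23.3 F [ 0.7  0.1 -0.9]
shift units tx,ty,tz [-5.48 -1.49  0.65] turn units [ 0.21 -0.02  0.12]
```

```bash

python3 -m pendant '[{"rx":0.1,"ry":0,"rz":0.1,"tx":-0.9,"ty":-0.25,"tz":0.1,"grip":1},{"rx":0.1,"ry":0,"rz":0,"tx":-0.9,"ty":-0.25,"tz":0.1,"grip":1},{"rx":0,"ry":0,"rz":0,"tx":-0.9,"ty":-0.25,"tz":0.1,"grip":1},{"rx":0,"ry":0,"rz":0,"tx":-0.9,"ty":-0.25,"tz":0.1,"grip":1},{"rx":0,"ry":0,"rz":0,"tx":-0.8,"ty":-0.2,"tz":0.1,"grip":1},{"rx":0,"ry":0,"rz":0,"tx":-0.5,"ty":-0.15,"tz":0.1,"grip":1},{"rx":0,"ry":0,"rz":0,"tx":-0.1,"ty":0,"tz":0,"grip":1},{"rx":0,"ry":0,"rz":0,"tx":0,"ty":0,"tz":0,"grip":1}]' >/dev/null;  python3 go.py sp 0.2
```

```text
t 13.3 pos [ 402.4 -291.4  280.1] yaw 89.69 grip 23.2 F [ 0.   0.4 -0.8]
shift units tx,ty,tz [-0.11  0.08  2.  ] turn units [ 0.13  0.06 -0.08]
```

```bash

python3 -m pendant '[{"rx":0.13,"ry":0.06,"rz":-0.08,"tx":-0.11,"ty":0.08,"tz":0.6,"grip":1},{"rx":0,"ry":0,"rz":0,"tx":0,"ty":0,"tz":0.7,"grip":1},{"rx":0,"ry":0,"rz":0,"tx":0,"ty":0,"tz":0.5,"grip":1},{"rx":0,"ry":0,"rz":0,"tx":0,"ty":0,"tz":0.1,"grip":1},{"rx":0,"ry":0,"rz":0,"tx":0,"ty":0,"tz":0,"grip":1}]' >/dev/null;  python3 go.py sp 0.1865
```

```text
t 13.72 pos [ 408.6 -292.3  206.4] yaw 90.18 grip 23.2 F [-0.4  0.6 -1.3]
shift units tx,ty,tz [-0.1  -0.06  0.5 ] turn units [0.07 0.04 0.04]
```

```bash

python3 -m pendant '[{"rx":0.07,"ry":0.04,"rz":0.04,"tx":-0.1,"ty":-0.06,"tz":0.2,"grip":1},{"rx":0,"ry":0,"rz":0,"tx":0,"ty":0,"tz":0.1,"grip":1},{"rx":0,"ry":0,"rz":0,"tx":0,"ty":0,"tz":0,"grip":1}]' >/dev/null;  python3 go.py sp 0.1865
```

```text
t 13.97 pos [ 407.6 -295.6  196.8] yaw 90.13 grip 23.4 F [ 0.   0.8 -0.9]
shift units tx,ty,tz [-0.02 -0.03  0.26] turn units [0.03 0.03 0.03]
```

```bash

python3 -m pendant '[{"rx":0.03,"ry":0.03,"rz":0.03,"tx":-0.02,"ty":-0.03,"tz":0.17,"grip":1},{"rx":0,"ry":0,"rz":0,"tx":0,"ty":0,"tz":0.08,"grip":1},{"rx":0,"ry":0,"rz":0,"tx":0,"ty":0,"tz":0.02,"grip":1}]' >/dev/null;  python3 go.py sp 0.1865
```

```text
t 14.22 pos [ 406.8 -296.8  186.7] yaw 89.99 grip 23.0 F [ 0.4  0.2 -1. ]
shift units tx,ty,tz [ 0.01 -0.01  0.01] turn units [ 0.03  0.03 -0.  ]
```

```bash

python3 -m pendant '[{"rx":0,"ry":0,"rz":0,"tx":0,"ty":0,"tz":0.04,"grip":1},{"rx":0,"ry":0,"rz":0,"tx":0,"ty":0,"tz":0.02,"grip":1}]' >/dev/null;  python3 go.py sp 0.1865
```

```text
t 14.38 pos [ 407.  -297.3  186.4] yaw 89.98 grip 23.5 F [-4.6  4.2  9.5]
shift units tx,ty,tz [ 0.02 -0.02 -0.  ] turn units [ 0.05  0.05 -0.01]
```

```bash

python3 -m pendant '[{"rx":0,"ry":0,"rz":0,"tx":0,"ty":0,"tz":-0.01,"grip":-1},{"rx":0,"ry":0,"rz":0,"tx":0,"ty":0,"tz":-0.01,"grip":-1},{"rx":0,"ry":0,"rz":0,"tx":0,"ty":0,"tz":-0.01,"grip":-1},{"rx":0,"ry":0,"rz":0,"tx":0,"ty":0,"tz":-0.02,"grip":-1},{"rx":0,"ry":0,"rz":0,"tx":0,"ty":0,"tz":-0.3,"grip":-1},{"rx":0,"ry":0,"rz":0,"tx":0,"ty":0,"tz":-0.6,"grip":-1},{"rx":0,"ry":0,"rz":0,"tx":0,"ty":0,"tz":-0.8,"grip":-1},{"rx":0,"ry":0,"rz":0,"tx":0.2,"ty":0.1,"tz":-0.7,"grip":-1}]' 20 >/dev/null;  python3 go.py ll 0.26
```

```text
t 15.05 pos [ 409.1 -288.8  282.7] yaw 89.9 grip 72.8 F [-0.   0.2  0.9]
shift units tx,ty,tz [10.66  5.4   0.58] turn units [-0.06 -0.04 -0.03]
```

```bash

python3 -m pendant '[{"rx":0,"ry":0,"rz":0,"tx":0.6,"ty":0.3,"tz":0,"grip":-1},{"rx":0,"ry":0,"rz":0,"tx":0.85,"ty":0.43,"tz":0,"grip":-1},{"rx":0,"ry":0,"rz":0,"tx":0.85,"ty":0.43,"tz":0,"grip":-1},{"rx":0,"ry":0,"rz":0,"tx":0.85,"ty":0.43,"tz":0,"grip":-1},{"rx":0,"ry":0,"rz":0,"tx":0.85,"ty":0.43,"tz":0,"grip":-1},{"rx":0,"ry":0,"rz":0,"tx":0.85,"ty":0.43,"tz":0,"grip":-1},{"rx":0,"ry":0,"rz":0,"tx":0.85,"ty":0.43,"tz":0,"grip":-1},{"rx":0,"ry":0,"rz":0,"tx":0.85,"ty":0.43,"tz":0,"grip":-1}]' >/dev/null;  python3 go.py ll 0.26
python3 -m pendant '[{"rx":0,"ry":0,"rz":0,"tx":0.85,"ty":0.43,"tz":0,"grip":-1},{"rx":0,"ry":0,"rz":0,"tx":0.85,"ty":0.43,"tz":0,"grip":-1},{"rx":0,"ry":0,"rz":0,"tx":0.85,"ty":0.43,"tz":0,"grip":-1},{"rx":0,"ry":0,"rz":0,"tx":0.85,"ty":0.43,"tz":0,"grip":-1}]' >/dev/null;  python3 go.py ll 0.26
```

```text
t 15.72 pos [546.7 -21.  290.7] yaw 89.34 grip 93.8 F [-0.3  0.1 -0.3]
shift units tx,ty,tz [3.99 1.92 0.76] turn units [ 0.1   0.06 -0.17]
t 16.05 pos [619.1 122.3 290.6] yaw 89.35 grip 93.9 F [ 1.  -0.6  0.7]
shift units tx,ty,tz [0.38 0.15 0.76] turn units [ 0.1   0.06 -0.16]
```

```bash

python3 -m pendant '[{"rx":0.1,"ry":0.06,"rz":-0.16,"tx":0.3,"ty":0.1,"tz":0.5,"grip":-1},{"rx":0,"ry":0,"rz":0,"tx":0,"ty":0,"tz":0.8,"grip":-1},{"rx":0,"ry":0,"rz":0,"tx":0,"ty":0,"tz":0.8,"grip":-1},{"rx":0,"ry":0,"rz":0,"tx":0,"ty":0,"tz":0.6,"grip":-1},{"rx":0,"ry":0,"rz":0,"tx":0,"ty":0,"tz":0.3,"grip":-1},{"rx":0,"ry":0,"rz":0,"tx":0,"ty":0,"tz":0,"grip":-1}]' >/dev/null;  python3 go.py ll 0.118
```

```text
t 16.55 pos [625.6 144.3 165.1] yaw 90.55 grip 93.6 F [ 0.7 -1.2 -0.5]
shift units tx,ty,tz [-0.17 -0.    1.18] turn units [ 0.03 -0.02  0.14]
```

```bash

python3 -m pendant '[{"rx":0,"ry":0,"rz":0.14,"tx":-0.17,"ty":0,"tz":0.5,"grip":-1},{"rx":0,"ry":0,"rz":0,"tx":0,"ty":0,"tz":0.4,"grip":-0.5},{"rx":0,"ry":0,"rz":0,"tx":0,"ty":0,"tz":0.1,"grip":0}]' >/dev/null;  python3 go.py ll 0.118
```

```text
t 16.8 pos [627.3 137.3 128. ] yaw 89.94 grip 84.1 F [0.1 0.6 0.6]
shift units tx,ty,tz [ 0.   -0.04  0.25] turn units [ 0.09 -0.03 -0.01]
```

```bash

python3 -m pendant '[{"rx":0.09,"ry":-0.03,"rz":0,"tx":0,"ty":-0.04,"tz":0.2,"grip":0},{"rx":0,"ry":0,"rz":0,"tx":0,"ty":0,"tz":0.04,"grip":0},{"rx":0,"ry":0,"rz":0,"tx":0,"ty":0,"tz":0,"grip":0}]' >/dev/null;  python3 go.py ll 0.118
```

```text
t 17.05 pos [626.7 137.1 120.8] yaw 89.9 grip 63.8 F [-0.  -0.4  0.6]
shift units tx,ty,tz [ 0.01 -0.03  0.07] turn units [ 0.04 -0.01 -0.02]
```

```bash

python3 -m pendant '[{"rx":0.04,"ry":0,"rz":0,"tx":0,"ty":-0.03,"tz":0.07,"grip":1},{"rx":0,"ry":0,"rz":0,"tx":0,"ty":0,"tz":0,"grip":1},{"rx":0,"ry":0,"rz":0,"tx":0,"ty":0,"tz":0,"grip":1},{"rx":0,"ry":0,"rz":0,"tx":0,"ty":0,"tz":0,"grip":1},{"rx":0,"ry":0,"rz":0,"tx":0,"ty":0,"tz":0,"grip":1},{"rx":0,"ry":0,"rz":0,"tx":0,"ty":0,"tz":0,"grip":1},{"rx":0,"ry":0,"rz":0,"tx":0,"ty":0,"tz":0,"grip":1},{"rx":0,"ry":0,"rz":0,"tx":0,"ty":0,"tz":0,"grip":1}]' 30 >/dev/null;  python3 go.py ll 0.118
```

```text
t 17.72 pos [626.5 137.5 121.5] yaw 89.93 grip 23.4 F [ 0.1  0.8 -0.8]
shift units tx,ty,tz [-0.   -0.02  0.09] turn units [ 0.06 -0.02 -0.02]
```

```bash

python3 -m pendant '[{"rx":0,"ry":0,"rz":0,"tx":0,"ty":0,"tz":-0.2,"grip":1},{"rx":0,"ry":0,"rz":0,"tx":0,"ty":0,"tz":-0.6,"grip":1},{"rx":0,"ry":0,"rz":0,"tx":0,"ty":0,"tz":-0.9,"grip":1},{"rx":0,"ry":0,"rz":0,"tx":0,"ty":0,"tz":-0.9,"grip":1},{"rx":0,"ry":0,"rz":0,"tx":0,"ty":0,"tz":-0.8,"grip":1},{"rx":0,"ry":0,"rz":0,"tx":-0.3,"ty":-0.3,"tz":-0.4,"grip":1},{"rx":0,"ry":0,"rz":0,"tx":-0.55,"ty":-0.5,"tz":-0.1,"grip":1},{"rx":0,"ry":0,"rz":0,"tx":-0.65,"ty":-0.6,"tz":0,"grip":1}]' 40 >/dev/null;  python3 go.py lp 0.26
```

```text
t 18.38 pos [569.1  79.1 285.9] yaw 90.16 grip 23.2 F [ 0.6 -1.5 -1.5]
shift units tx,ty,tz [-4.08 -3.69  0.64] turn units [ 0.02 -0.01  0.04]
```

```bash

python3 -m pendant '[{"rx":0,"ry":0,"rz":0,"tx":-0.65,"ty":-0.6,"tz":0.1,"grip":1},{"rx":0,"ry":0,"rz":0,"tx":-0.65,"ty":-0.6,"tz":0.1,"grip":1},{"rx":0,"ry":0,"rz":0,"tx":-0.65,"ty":-0.6,"tz":0.1,"grip":1},{"rx":0,"ry":0,"rz":0,"tx":-0.65,"ty":-0.6,"tz":0.1,"grip":1},{"rx":0,"ry":0,"rz":0,"tx":-0.6,"ty":-0.5,"tz":0.1,"grip":1},{"rx":0,"ry":0,"rz":0,"tx":-0.4,"ty":-0.4,"tz":0.1,"grip":1},{"rx":0,"ry":0,"rz":0,"tx":-0.1,"ty":-0.1,"tz":0,"grip":1},{"rx":0,"ry":0,"rz":0,"tx":0,"ty":0,"tz":0,"grip":1}]' >/dev/null;  python3 go.py lp 0.215
```

```text
t 19.05 pos [422.5 -77.4 266.2] yaw 90.06 grip 22.8 F [-0.1  0.3 -1.4]
shift units tx,ty,tz [-0.18 -0.03  1.28] turn units [0.14 0.01 0.01]
```

```bash

python3 -m pendant '[{"rx":0.14,"ry":0,"rz":0,"tx":-0.18,"ty":-0.03,"tz":0.5,"grip":1},{"rx":0,"ry":0,"rz":0,"tx":0,"ty":0,"tz":0.5,"grip":1},{"rx":0,"ry":0,"rz":0,"tx":0,"ty":0,"tz":0.2,"grip":1},{"rx":0,"ry":0,"rz":0,"tx":0,"ty":0,"tz":0,"grip":1}]' >/dev/null;  python3 go.py lp 0.1985
```

```text
t 19.38 pos [424.1 -83.7 219.7] yaw 90.06 grip 23.0 F [-0.5 -1.4 -1.2]
shift units tx,ty,tz [-0.02 -0.06  0.53] turn units [0.08 0.03 0.02]
```

```bash

python3 -m pendant '[{"rx":0.08,"ry":0.03,"rz":0,"tx":-0.02,"ty":-0.06,"tz":0.25,"grip":1},{"rx":0,"ry":0,"rz":0,"tx":0,"ty":0,"tz":0.1,"grip":1},{"rx":0,"ry":0,"rz":0,"tx":0,"ty":0,"tz":0,"grip":1}]' >/dev/null;  python3 go.py lp 0.1985
```

```text
t 19.63 pos [422.9 -83.6 206. ] yaw 90.17 grip 23.4 F [-0.2 -1.1 -2.3]
shift units tx,ty,tz [-0.02 -0.02  0.19] turn units [ 0.01 -0.    0.04]
```

```bash

python3 -m pendant '[{"rx":0,"ry":0,"rz":0,"tx":-0.02,"ty":-0.02,"tz":0.12,"grip":1},{"rx":0,"ry":0,"rz":0,"tx":0,"ty":0,"tz":0.06,"grip":1},{"rx":0,"ry":0,"rz":0,"tx":0,"ty":0,"tz":0.03,"grip":1}]' >/dev/null;  python3 go.py lp 0.1985
```

```text
t 19.88 pos [422.8 -84.2 198.3] yaw 90.21 grip 23.1 F [-10.6   2.6  27.5]
shift units tx,ty,tz [-0.01 -0.02 -0.  ] turn units [0.03 0.   0.05]
```

```bash

python3 -m pendant '[{"rx":0,"ry":0,"rz":0,"tx":0,"ty":0,"tz":-0.02,"grip":-1},{"rx":0,"ry":0,"rz":0,"tx":0,"ty":0,"tz":-0.01,"grip":-1},{"rx":0,"ry":0,"rz":0,"tx":0,"ty":0,"tz":-0.01,"grip":-1},{"rx":0,"ry":0,"rz":0,"tx":0,"ty":0,"tz":-0.02,"grip":-1},{"rx":0,"ry":0,"rz":0,"tx":0,"ty":0,"tz":-0.3,"grip":-1},{"rx":0,"ry":0,"rz":0,"tx":0,"ty":0,"tz":-0.6,"grip":-1},{"rx":0,"ry":0,"rz":0,"tx":0,"ty":0,"tz":-0.8,"grip":-1},{"rx":0,"ry":0,"rz":0,"tx":0.3,"ty":0,"tz":-0.6,"grip":-1}]' 20 >/dev/null;  
python3 -m pendant '[{"rx":0,"ry":0,"rz":1,"tx":0.6,"ty":0,"tz":0,"grip":-1},{"rx":0,"ry":0,"rz":1,"tx":0.6,"ty":0,"tz":0,"grip":-1},{"rx":0,"ry":0,"rz":1,"tx":0.6,"ty":0,"tz":0,"grip":-1},{"rx":0,"ry":0,"rz":1,"tx":0.6,"ty":0,"tz":0,"grip":-1},{"rx":0,"ry":0,"rz":1,"tx":0.5,"ty":-0.3,"tz":0,"grip":-1},{"rx":0,"ry":0,"rz":1,"tx":0.5,"ty":-0.3,"tz":0,"grip":-1},{"rx":0,"ry":0,"rz":1,"tx":0.4,"ty":-0.4,"tz":0,"grip":-1},{"rx":0,"ry":0,"rz":1,"tx":0.3,"ty":-0.4,"tz":0,"grip":-1}]' >/dev/null;  python3 go.py ol 0.26
```

```text
t 21.22 pos [406.5 113.6 300.3] yaw 56.48 grip 93.6 F [-0.2  0.4 -0.5]
shift units tx,ty,tz [0.19 0.56 1.01] turn units [ 0.08 -0.09  7.82]
```

```bash

python3 -m pendant '[{"rx":0,"ry":0,"rz":1,"tx":0,"ty":0.2,"tz":0.1,"grip":-1},{"rx":0,"ry":0,"rz":1,"tx":0.1,"ty":0.2,"tz":0.1,"grip":-1},{"rx":0,"ry":0,"rz":1,"tx":0.1,"ty":0.1,"tz":0.1,"grip":-1},{"rx":0,"ry":0,"rz":1,"tx":0,"ty":0,"tz":0.1,"grip":-1},{"rx":0,"ry":0,"rz":1,"tx":0,"ty":0,"tz":0.1,"grip":-1},{"rx":0,"ry":0,"rz":1,"tx":0,"ty":0,"tz":0.1,"grip":-1},{"rx":0,"ry":0,"rz":1,"tx":0,"ty":0,"tz":0.1,"grip":-1},{"rx":0,"ry":0,"rz":0.7,"tx":0,"ty":0,"tz":0,"grip":-1}]' >/dev/null;  python3 go.py ol 0.26; python3 - <<'E'
from m import *
import m
m.THR=110
a=shot("top","pics/t3.png"); meas(a,dict(sp=(452,231,.0765+.005),mp=(460,163,.0815+.005),lp=(374,224,.0865+.005),op=(384,153,.065),ol=(301,230,.0095)))
cv2.imwrite("pics/v3.png",a["pixels"])
E
```

```text
t 21.88 pos [427.4 111.9 272.7] yaw 24.35 grip 94.2 F [-0.4  0.9  0. ]
shift units tx,ty,tz [0.   0.12 0.32] turn units [ 0.05 -0.15 -0.21]
sp centroid [ 405.8 -295.7] minrect [ 405.7 -296.1] [88.2 89.3] 21.4 eqdia 89.0
mp centroid [ 586.5 -323.3] minrect [ 586.6 -323.5] [110.8 112.4] 0.9 eqdia 112.3
lp centroid [421.4 -83.9] minrect [421.2 -84.2] [135.2 135.3] 0.4 eqdia 135.7
op centroid [ 616.  -114.4] minrect [ 615.9 -114.5] [128.6  89.2] 73.9 eqdia 117.7
ol centroid [393.3  85.1] minrect [393.5  86.7] [38. 57.] 12.0 eqdia 49.2
```

View pics/v3.png

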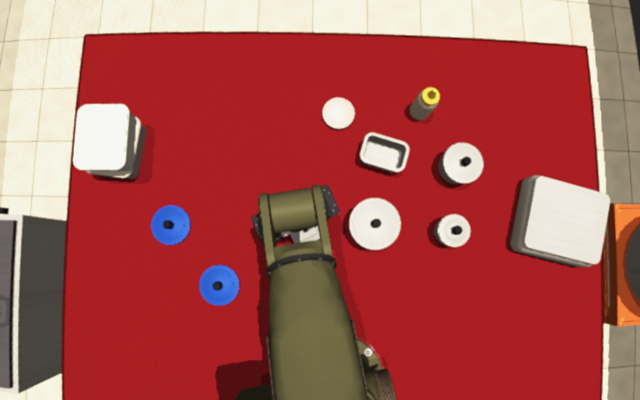

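The three round lids are on and centred at (452,231), (460,163) and (374,224). The oblong pot is still open at (384,153). Next is the oblong lid under the gripper.

```bash

python3 -m pendant '[{"rx":0.05,"ry":-0.15,"rz":-0.2,"tx":0,"ty":0.12,"tz":0.5,"grip":-1},{"rx":0,"ry":0,"rz":0,"tx":0,"ty":0,"tz":0.8,"grip":-1},{"rx":0,"ry":0,"rz":0,"tx":0,"ty":0,"tz":0.8,"grip":-1},{"rx":0,"ry":0,"rz":0,"tx":0,"ty":0,"tz":0.5,"grip":-1},{"rx":0,"ry":0,"rz":0,"tx":0,"ty":0,"tz":0.1,"grip":-1},{"rx":0,"ry":0,"rz":0,"tx":0,"ty":0,"tz":0,"grip":-1}]' >/dev/null;  python3 go.py ol 0.118
```

```text
t 22.43 pos [431.2 107.5 163.8] yaw 25.43 grip 94.0 F [0.7 0.3 0.5]
shift units tx,ty,tz [-0.04 -0.02  1.15] turn units [ 0.03 -0.09  0.06]
```

```bash

python3 -m pendant '[{"rx":0,"ry":-0.09,"rz":0.06,"tx":-0.04,"ty":-0.02,"tz":0.5,"grip":-1},{"rx":0,"ry":0,"rz":0,"tx":0,"ty":0,"tz":0.4,"grip":-0.5},{"rx":0,"ry":0,"rz":0,"tx":0,"ty":0,"tz":0.1,"grip":0}]' >/dev/null;  python3 go.py ol 0.118
```

```text
t 22.68 pos [431.7 108.  127.1] yaw 25.31 grip 83.9 F [-0.   0.1 -0.9]
shift units tx,ty,tz [-0.05 -0.01  0.23] turn units [ 0.05 -0.09  0.03]
```

```bash

python3 -m pendant '[{"rx":0.05,"ry":-0.09,"rz":0.03,"tx":-0.05,"ty":-0.01,"tz":0.2,"grip":0},{"rx":0,"ry":0,"rz":0,"tx":0,"ty":0,"tz":0.04,"grip":0},{"rx":0,"ry":0,"rz":0,"tx":0,"ty":0,"tz":0,"grip":0}]' >/dev/null;  python3 go.py ol 0.118
```

```text
t 22.93 pos [430.8 107.7 119.4] yaw 25.24 grip 64.2 F [ 0.4  0.8 -0.3]
shift units tx,ty,tz [-0.03 -0.01  0.03] turn units [ 0.01 -0.03  0.01]
```

```bash

python3 -m pendant '[{"rx":0,"ry":0,"rz":0,"tx":-0.03,"ty":-0.01,"tz":0.08,"grip":1},{"rx":0,"ry":0,"rz":0,"tx":0,"ty":0,"tz":0,"grip":1},{"rx":0,"ry":0,"rz":0,"tx":0,"ty":0,"tz":0,"grip":1},{"rx":0,"ry":0,"rz":0,"tx":0,"ty":0,"tz":0,"grip":1},{"rx":0,"ry":0,"rz":0,"tx":0,"ty":0,"tz":0,"grip":1},{"rx":0,"ry":0,"rz":0,"tx":0,"ty":0,"tz":0,"grip":1},{"rx":0,"ry":0,"rz":0,"tx":0,"ty":0,"tz":0,"grip":1},{"rx":0,"ry":0,"rz":0,"tx":0,"ty":0,"tz":0,"grip":1}]' 40 >/dev/null;  python3 go.py ol 0.116
python3 -m pendant '[{"rx":0,"ry":0,"rz":0,"tx":0,"ty":0,"tz":0,"grip":1},{"rx":0,"ry":0,"rz":0,"tx":0,"ty":0,"tz":0,"grip":1},{"rx":0,"ry":0,"rz":0,"tx":0,"ty":0,"tz":0,"grip":1}]' >/dev/null;  python3 go.py ol 0.116
```

```text
t 23.6 pos [430.7 107.7 118.8] yaw 25.26 grip 11.7 F [ 0.6  0.4 -1.8]
shift units tx,ty,tz [-0.03 -0.    0.07] turn units [ 0.03 -0.09  0.02]
t 23.85 pos [430.7 107.7 118.7] yaw 25.26 grip 11.9 F [-0.  -0.   0.6]
shift units tx,ty,tz [-0.03 -0.    0.07] turn units [ 0.03 -0.09  0.02]
```

```bash

python3 -m pendant '[{"rx":0,"ry":0,"rz":0,"tx":0,"ty":0,"tz":-0.2,"grip":1},{"rx":0,"ry":0,"rz":0,"tx":0,"ty":0,"tz":-0.6,"grip":1},{"rx":0,"ry":0,"rz":0,"tx":0,"ty":0,"tz":-0.9,"grip":1},{"rx":0,"ry":0,"rz":0,"tx":0,"ty":0,"tz":-0.9,"grip":1},{"rx":0,"ry":0,"rz":0,"tx":0,"ty":0,"tz":-0.8,"grip":1},{"rx":0,"ry":0,"rz":0,"tx":0,"ty":0,"tz":-0.4,"grip":1},{"rx":0,"ry":0,"rz":-0.5,"tx":0.3,"ty":0,"tz":-0.1,"grip":1},{"rx":0,"ry":0,"rz":-0.8,"tx":0.5,"ty":0,"tz":0,"grip":1}]' >/dev/null;  
python3 -m pendant '[{"rx":0,"ry":0,"rz":-0.8,"tx":0.5,"ty":0,"tz":0,"grip":1},{"rx":0,"ry":0,"rz":-0.8,"tx":0.5,"ty":0,"tz":0,"grip":1},{"rx":0,"ry":0,"rz":-0.8,"tx":0.4,"ty":0.2,"tz":0,"grip":1},{"rx":0,"ry":0,"rz":-0.8,"tx":0.2,"ty":0.4,"tz":0,"grip":1},{"rx":0,"ry":0,"rz":-0.8,"tx":0,"ty":0.6,"tz":0,"grip":1},{"rx":0,"ry":0,"rz":-0.8,"tx":0,"ty":0.6,"tz":0,"grip":1},{"rx":0,"ry":0,"rz":-0.8,"tx":0,"ty":0.6,"tz":0,"grip":1},{"rx":0,"ry":0,"rz":-0.8,"tx":-0.3,"ty":0.6,"tz":0,"grip":1}]' >/dev/null;  python3 go.py op 0.27
```

```text
t 25.18 pos [593.2  69.6 292.6] yaw 57.77 grip 11.7 F [ 0.5  0.5 -2. ]
shift units tx,ty,tz [-3.6   2.96  0.56] turn units [ 0.07 -0.07 -4.03]
```

```bash

python3 -m pendant '[{"rx":0,"ry":0,"rz":-0.9,"tx":-0.6,"ty":0.4,"tz":0,"grip":1},{"rx":0,"ry":0,"rz":-0.9,"tx":-0.6,"ty":0.35,"tz":0,"grip":1},{"rx":0,"ry":0,"rz":-0.9,"tx":-0.6,"ty":0.3,"tz":0,"grip":1},{"rx":0,"ry":0,"rz":-0.9,"tx":-0.6,"ty":0.3,"tz":0,"grip":1}]' >/dev/null;  python3 go.py op 0.26
```

```text
t 25.52 pos [599.2 -44.6 293.2] yaw 73.0 grip 11.6 F [-0.1 -0.2 -1.5]
shift units tx,ty,tz [-1.56  0.93  0.83] turn units [ 0.06 -0.06 -0.23]
```

```bash

python3 -m pendant '[{"rx":0.06,"ry":-0.06,"rz":-0.2,"tx":-0.6,"ty":0.4,"tz":0.3,"grip":1},{"rx":0,"ry":0,"rz":0,"tx":-0.55,"ty":0.3,"tz":0.3,"grip":1},{"rx":0,"ry":0,"rz":0,"tx":-0.25,"ty":0.1,"tz":0.2,"grip":1},{"rx":0,"ry":0,"rz":0,"tx":0,"ty":0,"tz":0,"grip":1}]' >/dev/null;  python3 go.py op 0.2
```

```text
t 25.85 pos [ 613.6 -114.9  262.4] yaw 73.87 grip 11.4 F [-0.7  1.3 -1.3]
shift units tx,ty,tz [0.02 0.07 1.56] turn units [ 0.01  0.   -0.01]
```

```bash

python3 -m pendant '[{"rx":0,"ry":0,"rz":0,"tx":0.05,"ty":0.07,"tz":0.5,"grip":1},{"rx":0,"ry":0,"rz":0,"tx":0,"ty":0,"tz":0.5,"grip":1},{"rx":0,"ry":0,"rz":0,"tx":0,"ty":0,"tz":0.4,"grip":1},{"rx":0,"ry":0,"rz":0,"tx":0,"ty":0,"tz":0.05,"grip":1},{"rx":0,"ry":0,"rz":0,"tx":0,"ty":0,"tz":0,"grip":1}]' >/dev/null;  python3 go.py op 0.1757
```

```text
t 26.27 pos [ 616.8 -109.7  206.2] yaw 73.87 grip 11.4 F [-0.1 -0.6  0.2]
shift units tx,ty,tz [-0.13  0.03  0.76] turn units [ 0.03 -0.01 -0.01]
```

```bash

python3 -m pendant '[{"rx":0.03,"ry":0,"rz":0,"tx":-0.1,"ty":0.03,"tz":0.3,"grip":1},{"rx":0,"ry":0,"rz":0,"tx":0,"ty":0,"tz":0.15,"grip":1},{"rx":0,"ry":0,"rz":0,"tx":0,"ty":0,"tz":0,"grip":1}]' >/dev/null;  python3 go.py op 0.1757
```

```text
t 26.52 pos [ 617.5 -112.6  190. ] yaw 73.96 grip 11.5 F [-0.3  0.6 -1.4]
shift units tx,ty,tz [-0.06 -0.01  0.36] turn units [ 0.05 -0.02  0.02]
```

```bash

python3 -m pendant '[{"rx":0.05,"ry":0,"rz":0,"tx":-0.03,"ty":-0.01,"tz":0.15,"grip":1},{"rx":0,"ry":0,"rz":0,"tx":0,"ty":0,"tz":0.1,"grip":1},{"rx":0,"ry":0,"rz":0,"tx":0,"ty":0,"tz":0,"grip":1}]' >/dev/null;  python3 go.py op 0.1757
```

```text
t 26.77 pos [ 617.  -113.7  180.1] yaw 73.96 grip 11.2 F [-1.   0.2 -1.2]
shift units tx,ty,tz [-0.03 -0.    0.11] turn units [ 0.01 -0.02  0.01]
```

```bash

python3 -m pendant '[{"rx":0,"ry":0,"rz":0,"tx":0,"ty":0,"tz":0.08,"grip":1},{"rx":0,"ry":0,"rz":0,"tx":0,"ty":0,"tz":0.05,"grip":1},{"rx":0,"ry":0,"rz":0,"tx":0,"ty":0,"tz":0.02,"grip":1}]' >/dev/null;  python3 go.py op 0.1757
```

```text
t 27.02 pos [ 617.4 -113.9  175.8] yaw 73.94 grip 11.9 F [-5.   1.7 10.5]
shift units tx,ty,tz [-0.03 -0.01  0.  ] turn units [ 0.04 -0.02  0.01]
```

Contact came at the expected height. Release, lift and move clear.

```bash

python3 -m pendant '[{"rx":0,"ry":0,"rz":0,"tx":0,"ty":0,"tz":-0.01,"grip":-1},{"rx":0,"ry":0,"rz":0,"tx":0,"ty":0,"tz":-0.01,"grip":-1},{"rx":0,"ry":0,"rz":0,"tx":0,"ty":0,"tz":-0.01,"grip":-1},{"rx":0,"ry":0,"rz":0,"tx":0,"ty":0,"tz":-0.02,"grip":-1},{"rx":0,"ry":0,"rz":0,"tx":0,"ty":0,"tz":-0.3,"grip":-1},{"rx":0,"ry":0,"rz":0,"tx":0,"ty":0,"tz":-0.6,"grip":-1},{"rx":0,"ry":0,"rz":0,"tx":0,"ty":0,"tz":-0.8,"grip":-1},{"rx":0,"ry":0,"rz":0,"tx":0.3,"ty":0,"tz":-0.8,"grip":-1}]' 20 >/dev/null;  
python3 -m pendant '[{"rx":0,"ry":0,"rz":0,"tx":0.6,"ty":-0.2,"tz":-0.3,"grip":-1},{"rx":0,"ry":0,"rz":0,"tx":0.9,"ty":-0.4,"tz":0,"grip":-1},{"rx":0,"ry":0,"rz":0,"tx":0.9,"ty":-0.4,"tz":0,"grip":-1},{"rx":0,"ry":0,"rz":0,"tx":0.9,"ty":-0.4,"tz":0,"grip":-1},{"rx":0,"ry":0,"rz":0,"tx":0.9,"ty":-0.4,"tz":0,"grip":-1},{"rx":0,"ry":0,"rz":0,"tx":0.9,"ty":-0.4,"tz":0,"grip":-1},{"rx":0,"ry":0,"rz":0,"tx":0.9,"ty":-0.4,"tz":0,"grip":-1},{"rx":0,"ry":0,"rz":0,"tx":0.5,"ty":-0.2,"tz":0,"grip":-1}]'
python3 -m pendant '[{"rx":0,"ry":0,"rz":0,"tx":0,"ty":0,"tz":0,"grip":-1},{"rx":0,"ry":0,"rz":0,"tx":0,"ty":0,"tz":0,"grip":-1},{"rx":0,"ry":0,"rz":0,"tx":0,"ty":0,"tz":0,"grip":-1}]'>/dev/null
python3 - <<'E'
from m import *
import m
m.THR=110
a=shot("top","pics/t4.png"); b=shot("scene","pics/s4.png")
h=.0015
for c,d in((a,dict(sp=(452,231),mp=(460,163),lp=(374,224),op=(384,153))),(b,dict(sp=(206,308),mp=(260,362),lp=(266,245),op=(324,296)))):
    meas(c,{k:(*d[k],z+h) for k,z in dict(sp=.075,mp=.08,lp=.085,op=.065).items()})
A=cv2.resize(a["pixels"][70:300,320:520],(390,450),interpolation=cv2.INTER_CUBIC);B=cv2.resize(b["pixels"][200:400,170:370],(450,450),interpolation=cv2.INTER_CUBIC)[:,:400];cv2.imwrite("pics/v4.png",np.hstack([A,B]))
E
```

```text
time_s: 28.35
ee_pos: [0.5832, 0.1855, 0.3075]
eef_rot: [3.13, -0.005, 1.281]
force: [-0.8, 0.6, -0.4]
grip_width: 0.0943
sp centroid [ 406.  -297.3] minrect [ 405.9 -297.7] [88.6 89.6] 21.3 eqdia 89.4
mp centroid [ 587.5 -325. ] minrect [ 587.5 -325.2] [111.3 112.9] 0.9 eqdia 112.7
lp centroid [421.6 -84.6] minrect [421.5 -84.8] [135.8 135.9] 0.4 eqdia 136.3
op centroid [ 615.6 -113.5] minrect [ 615.4 -113.5] [129.4  89.3] 73.9 eqdia 118.0
sp centroid [ 406.4 -297.8] minrect [ 406.5 -298.1] [88.  87.6] 44.6 eqdia 88.1
mp centroid [ 588.4 -325.6] minrect [ 588.3 -325.9] [111.9 111.5] 34.3 eqdia 112.1
lp centroid [422.2 -84.6] minrect [422.  -84.7] [134.1 135.9] 36.2 eqdia 135.8
op centroid [ 616.8 -114.3] minrect [ 616.8 -114.2] [129.5  89.9] 74.0 eqdia 118.4
```

View pics/v4.png

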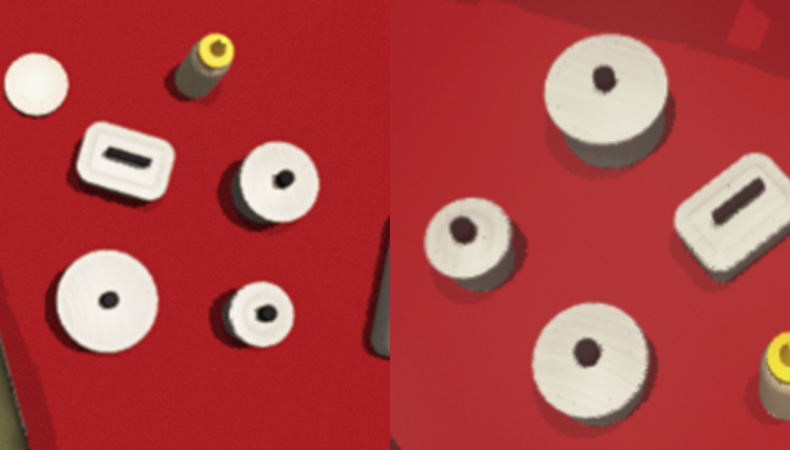

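All four lids look flush in both views: top (384,153), (460,163), (374,224) and (452,231). The two views agree at rim height to about 1.5 mm. Dish and bottle are unmoved, so I'm handing in.

```bash
python3 - <<'E'
from station import ctrl
print(ctrl.hand_in(), ctrl.get_obs()["time_s"])
E
```

```text
the job is handed in; nothing more can be done
the job is handed in; nothing more can be done
```

All four lids are on their own pots, and I handed the job in after about 29 s of the 102 s allowed; the hand-in gives no verdict.

- **Placing:** I gripped each lid by its knob or bar and lowered it until it touched at the height expected for a lid fully home. The touch forces were 6 to 28 N. I then released it and moved the arm clear.
- **Last checks:** In both camera views every lid's outline, taken at rim height, lies within about 2 mm of its pot's starting centre. The two views agree to about 1.5 mm, so no lid is standing on its skirt. The oblong lid's long side is at 74°, the same as its pot's.
- **Bystanders:** The dish and the bottle look unmoved in the last picture; I did not measure them again.
- **Disagreements:** The only small mismatch was the small lid's diameter, 89.4 mm in the top view against 88.1 mm in the scene view. I put that down to part of the pot's wall being counted in the outline. No check failed.

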